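# Show the turned top to the inspection camera

## Robot

A 6-joint arm with a two-finger parallel gripper is mounted at the origin on the work surface. World frame = base frame: x ahead of the robot, y to its left, z up, the work surface at z = 0. Lengths are in m, angles in rad, forces in N, time in s.
With the tool pointing down it reaches from about 0.35 to 0.775 m from the base axis. Payload 5.5 kg.
Tool frame: the origin (TCP) lies at the very end of the fingers, on their centre line; the grasp point (between the pads) lies 19 mm behind it; z points along the fingers, y is the line along which they close (so a half turn about z gives the same grasp; the last joint's range is limited). The gripper opens to 85 mm and grips with 20 to 120 N. Pads are 22 mm wide; open, the fingers measure 114 mm over their backs; the gripper's body (76 mm by 85 mm) begins 54 mm behind the grasp point. The pads swing forward as they close: fully open they stand 13 mm farther back than shut.
Start: joints at [-1.266, 0.313, 0.046, 1.304, 0, 1.431], TCP at [0.247, -0.519, 0.21] pointing down, gripper open.
Joint ranges: [-2.76, 2.76], [-0.86, 1.69], [-1.03, 1.26], [-2.2, 2.34], [-1.47, 1.5], [-3.14, 3.14]. Speed limits (rad/s): [2.57, 2.57, 3.14, 3.14, 3.14, 3.14].

## Interface

Orientations are given as a unit quaternion [w, x, y, z].
In Python, from workcell import env, imaging, ticket gives the robot as it stands. The module is installed in compiled form; this text tells all that it offers.
- The arm moves only by the tool apply_moves, never from a script. Its argument "rows" is a list of rows, each an object with "xyz": the shift along the tool's x, y, z in mm, a list of three; "turn": the turn, a rotation vector about the tool's x, y, z in rad, a list of three; "grip": the opening, from 0 (shut) to 1 (fully open). A call has 1 to 12 rows; each row is the pose to reach, as a shift and turn from the pose commanded when the call began, along the tool's axes at that moment; what a row does not reach only later rows make up. A row lasts 1/12 s, in which the tool goes at most 41.7 mm and 7.16 degrees, less where a joint would pass 70% of its speed; a pose out of reach is approached as far as the arm can. A call with a gripper value outside its range is refused whole. The fingers move at their own pace and stop on an object; "force" is the grip in N (left out, the last holds). Time passes only in rows, so rows that repeat a pose let the fingers close. It gives the time, the measured TCP pose, the force, the opening and the grip force at its end, in the units of the state.
- env.get_state(): the state, without advancing time (a new reading comes with each control period).
- imaging.read_camera(name): name is "scene" or "top" or "wrist"; returns a dict with "color" (400x640x3 uint8, blue, green, red), "z_map" (400x640 float32, m along the optical axis (not along the pixel's ray), 0 where there is no reading), "camera_matrix" (3x3 intrinsics, pixels), "view" (4x4, takes a point from world to camera coordinates). Camera axes: x right, y down, z forward; pixel columns grow to the right and rows downward; lengths in m; the calibration is good to about 2 mm. The wrist camera is an equidistant fisheye: a pixel r from the principal point sees the ray r / f radians off the axis. A picture is of the moment at which its call begins.
- ticket.hand_in(): hands the job in; it is judged then, once.
The state is a dict: "clock": time; "joint_pos": joint angles; "qvel": joint speeds; "tau": joint torques, N m; "tcp_pos": TCP position; "orientation": TCP orientation; "wrist_force": force on the tool from outside, world axes, zero at the start; "ft_torque": the same for the moment, N m; "finger_gap": finger opening in m; "grip_force": force on a finger pad.
Only numpy, scipy, OpenCV 4.12 (cv2) and the standard library are available. Lean on these libraries where they do the work, as an engineer would, in place of code of your own. Each camera call takes 0.05 s, during which the arm holds its last target. There are 200 camera calls.

## Task

Pull the finishing spindle's chip guard all the way down by its bar and leave it down, then lift the turned top blank out of the spindle's cup by its square end. Hold it up, still, at the inspection camera's focus point with its nose pointing straight down the optical axis at the lens, and finish while holding it there in the gripper; do not touch the camera, and leave everything else on the counter where it is.

Things in the scene. Friction and masses are not known exactly. Their poses are not given: they have to be found in the camera images.
- station: Finishing spindle: dark cast-iron base 200 x 230 x 40 mm fixed at the left or right of the counter. Origin: centre of its underside; x points away from its front. The cup for the blank is a 50 mm square steel block, top 70 mm above the counter, bore 29 mm, centred 35 mm in front of the origin (-x). Behind it a 130 mm wide green motor box reaches 100 mm up; side cheeks reach 75 mm.
- guard (a joint): Angle of the L-shaped chip guard hinged along its bottom front edge: 0 = shut (green front panel upright, 200 x 120 mm high, clear roof 85 mm inward from its top edge over the blank), 1.1 = all the way down towards the robot (stop). Stiff hinge: stays where it is left, takes about 2 to 8 N at the bar; starts 0 to 0.25.
- guard_bar (a point): Middle of the guard's round steel handle bar: 12 mm thick, 146 mm long, along the station's y, on two posts 65 mm either side of the middle, 45 mm beyond the panel's top edge, in the panel's plane, 165 mm from the hinge. Pinched from above, it turns between the fingers along its arc; when down, letting go with a wide finger opening would touch the panel.
- guard_hinge (a point): Middle of the guard's hinge line: 105 mm in front of the station's origin, 45 mm above the counter, along the station's y. With the guard at angle q the bar lies 165*sin(q) mm in front of it and 165*cos(q) mm above it.
- blank: Ash top blank, 98 mm tall, about 75 g, standing nose down in the cup under the guard. Origin at its nose tip (seated: 50 mm above the counter), z along its axis to the square end. From the tip: nose 24 mm thick to 20 mm, shoulder (rests on the cup), belly 54 mm thick at 45 mm, 34 mm at 62 mm, then a 24 mm square end from 62 to 98 mm, sides along x and y, turned up to 25 degrees from the station.
- blank_mid (a point): Centre of the blank's belly, on its axis 45 mm from the nose tip.
- blank_tip (a point): The blank's nose tip.
- camera: Stand of the inspection camera: dark plate 120 x 110 x 16 mm, fixed on the counter, on the other side from the station. Origin: underside, 120 mm straight below the lens; x points away from the robot.
- camera_head: Camera head (aluminium housing, silver ring 68 mm across round a black lens barrel 40 mm across). Origin at the middle of the lens glass, 120 mm above the counter; its z axis is the optical axis, pointing out of the lens up and back towards the robot's side (to the stand's -x), 35 degrees (0.61 rad) from vertical.
- lens (a point): Middle of the lens glass (origin of the camera head).
- focus (a point): The focus point, in the air on the optical axis 130 mm from the lens, 227 mm above the counter and 74 mm in front (-x of the stand) of the lens: the blank's belly centre belongs here.
- spare_blank: Bystander: another top blank of the same shape, standing in a small dark wooden block with a hole, far right of the counter. Not the one wanted.
- jar: Bystander: squat red clay jar, 100 mm across, 75 mm tall; origin at its underside.
- ruler: Bystander: brass ruler 300 x 25 x 3 mm lying flat across the front, nearest the robot.
- live_center: Bystander: steel live center 34 mm across, 92 mm tall, standing on the counter between the station and the camera; origin at its underside.
- wax_tin: Bystander: metal wax tin 60 mm across, 40 mm tall, standing in front of the camera, under the optical axis.
- gouge: Bystander: small turning gouge with a wooden handle, 260 mm long, lying at the right.
- billet: Bystander: uncut square ash billet 140 x 45 x 45 mm lying at the far left.
Not all that is in view belongs to the job. Leave any blue or red look-alike of the blank alone.

How it is judged:
By the outcome, as a careful person would: the job done as asked, in the order asked, and still so for the second after the job is handed in, while the arm keeps its last pose, push and grip.
It also fails if it takes over 50 s, if anything falls off the work surface, if the arm or the gripper's body presses on something with over 40 N, if the wrist force passes 120 N, or if a joint passes its speed limit or range.

## Working session

There is one attempt and no reset: what is moved stays moved. The work goes in short steps, Python scripts to look and compute and a tool call to move; the robot and the scene stay as the last step left them, time stands still between calls to the robot, and variables do not carry over. Pictures are saved under pics/ and viewed, at most 11 in all, crops included, and the job is handed in when it is done.

Besides the shell and the picture viewer there is one more tool, called after "Emit:" by a JSON object that holds its "method" and its "body". apply_moves: Moves the arm, as the interface text tells. Its arguments: {"type":"object","properties":{"rows":{"type":"array"},"force":{"type":"number"}},"required":["rows"]}

```bash
mkdir -p pics; cat > h.py <<'E'
import numpy as np, cv2
from workcell import env, imaging, ticket
from scipy.spatial.transform import Rotation as R
def cam(n):
    c=imaging.read_camera(n); np.savez(''+n+'.npz',**c); return c
def load(n): return dict(np.load(''+n+'.npz'))
def world(c,u=None,v=None):
    K=c['camera_matrix'];z=c['z_map']
    if u is None: v,u=np.mgrid[:400,:640]
    d=z[v,u].astype(float)
    p=np.stack([(u-K[0,2])/K[0,0]*d,(v-K[1,2])/K[1,1]*d,d],-1)
    T=np.linalg.inv(c['view']); return p@T[:3,:3].T+T[:3,3]
def tool(s=None):
    s=s or env.get_state(); q=np.array(s['orientation']); return np.array(s['tcp_pos']),R.from_quat(q[[1,2,3,0]])
E
python3 - <<'E'
from h import *
for n in('scene','top'):
    c=cam(n); cv2.imwrite(f'pics/{n}0.png',c['color']); print(n,c['camera_matrix'].round(1).tolist(),c['view'].round(3).tolist())
s=env.get_state();print(s)
E
```

```text
scene [[375.4, 0.0, 320.1], [0.0, 375.4, 201.1], [0.0, 0.0, 1.0]] [[0.612, 0.791, 0.015, -0.362], [0.475, -0.352, -0.806, -0.137], [-0.632, 0.5, -0.592, 1.445], [0.0, 0.0, 0.0, 1.0]]
top [[463.5, 0.0, 313.6], [0.0, 463.5, 204.1], [0.0, 0.0, 1.0]] [[-0.012, -1.0, 0.013, 0.008], [-0.986, 0.009, -0.164, 0.599], [0.164, -0.015, -0.986, 1.42], [0.0, 0.0, 0.0, 1.0]]
{'clock': 0.1, 'joint_pos': array([-1.26558335e+00,  3.13933323e-01,  4.50889669e-02,  1.30359674e+00,
       -1.29827173e-05,  1.43121283e+00]), 'qvel': array([-6.97516583e-05, -3.09766803e-04,  3.37782642e-03, -1.25439740e-04,
        1.42106349e-03,  6.82070478e-04]), 'tau': array([ 1.92738393e-03, -4.81725097e+01,  2.99244082e+01,  1.27087411e-02,
       -9.40078939e-05, -1.48336494e-05]), 'tcp_pos': array([ 0.24725476, -0.51858059,  0.20909202]), 'orientation': array([-8.19030651e-04,  9.75370946e-01,  2.20569356e-01, -7.44969750e-05]), 'wrist_force': array([-0.2205757 , -1.15967855, -1.31436047]), 'ft_torque': array([ 0.02157059, -0.02543571,  0.03159851]), 'grip_force': 0.0, 'finger_gap': 0.08543334953604625}
```

View pics/scene0.png

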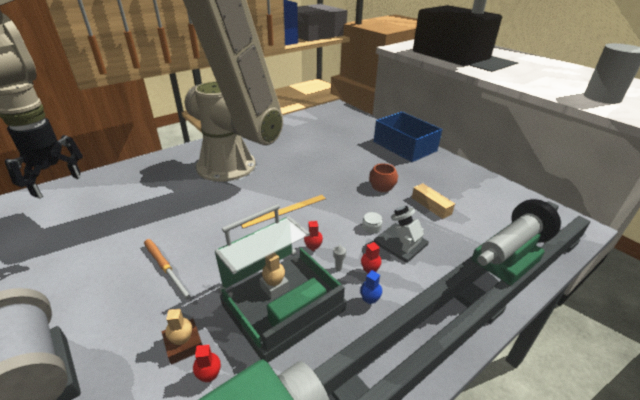

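View pics/top0.png

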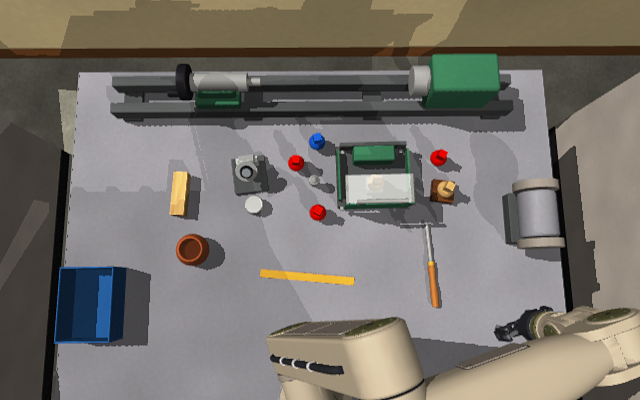

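The scene view shows the wanted ash blank at (273,272), in the cup under the clear guard roof. The spare is in the wooden block at (180,330). Red look-alikes are at (314,236), (371,258) and (207,365), and a blue one at (371,288). In the top view, the station is at (376,175), the camera at (247,173) and the tin at (253,205).

```bash
python3 - <<'E'
from h import *
t=load('top');s=load('scene')
a=cv2.resize(t['color'][130:220,225:425],(800,360),interpolation=cv2.INTER_CUBIC)
cv2.imwrite('pics/ctop.png',a)
b=cv2.resize(s['color'][195:355,210:350],(700,800)[:2],interpolation=cv2.INTER_CUBIC)
b=cv2.resize(s['color'][195:345,210:410],(800,600),interpolation=cv2.INTER_CUBIC)
cv2.imwrite('pics/cscene.png',b)
E
```

```text
(no output)
```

View pics/ctop.png

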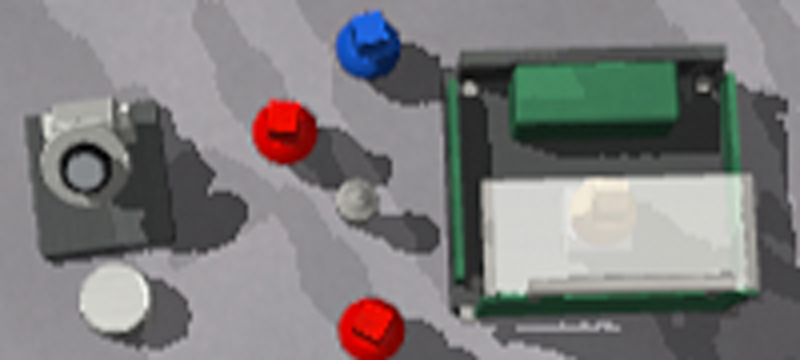

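View pics/cscene.png

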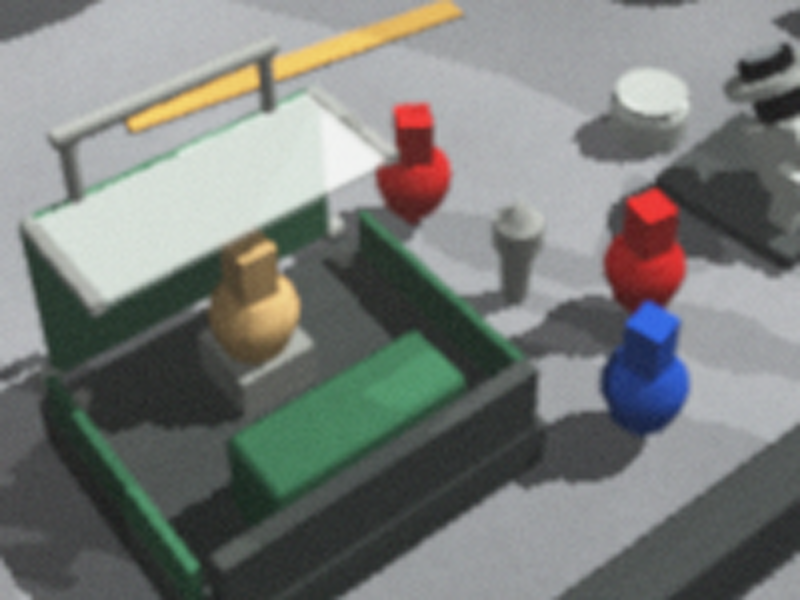

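```bash
cat > fit.py <<'E'
from h import *
from scipy.optimize import least_squares
t=load('top');s=load('scene')
def proj(c,P):
    P=np.asarray(P)@c['view'][:3,:3].T+c['view'][:3,3]; return P[:,:2]/P[:,2:]*c['camera_matrix'][0,0]+c['camera_matrix'][:2,2]
def pix(c,uv,z):
    T=np.linalg.inv(c['view']);K=c['camera_matrix'];d=T[:3,:3]@[(uv[0]-K[0,2])/K[0,0],(uv[1]-K[1,2])/K[1,1],1];return T[:3,3]+d*(z-T[2,3])/d[2]
def st(p,X):
    x,y,a=p[:3];return R.from_euler('z',a).apply(X)+[x,y,0]
def model(p):
    q=p[3];sn,cs=np.sin(q),np.cos(q)
    G=lambda r,i,y:[-.105-r*sn+i*cs,y,.045+r*cs+i*sn]
    return st(p,[G(.165,0,.073),G(.165,0,-.073),G(.12,0,.1),G(.12,0,-.1),G(.12,.085,.1),G(.12,.085,-.1)])
S=np.array([[277,47],[55,137],[312,90],[25,222],[395,158],[95,310]])/4+[210,195]
Tp=np.array([[530,288],[712,280],[482,180],[752,174]])/4+[225,130]
f=lambda p:np.r_[(proj(s,model(p))-S).ravel(),(proj(t,model(p)[[0,1,4,5]])-Tp).ravel()]
E
python3 - <<'E'
from fit import *
r=least_squares(f,[.6,-.15,0,.1]);print(r.x.round(4),f(r.x).round(1))
print('blank',st(r.x,[[-.035,0,.1]]),'bar',model(r.x)[:2].mean(0))
W=world(t)
# camera
print('lens',pix(t,np.array([85,170])/4+[225,130],.12))
for uv in([25,118],[40,258],[175,240],[158,100]):print('plate',pix(t,np.array(uv)/4+[225,130],.016).round(4))
m=(abs(W[...,2]-.12)<.06)&(W[...,2]>.085);m[:,:225]=0;m[:,262:]=0;m[:150]=0;m[200:]=0
print(m.sum());np.set_printoptions(suppress=True,linewidth=200)
print((W[150:182,230:262,2][::2,::2]*1000).round().astype(int))
# motor box top yaw
m=(abs(W[...,2]-.10)<.006);m[:,:340]=0;m[:,410:]=0;m[:140]=0;m[168:]=0
P=W[m][:,:2].astype(np.float32);print(cv2.minAreaRect(P*1000),m.sum())
for n,uv in dict(tin=(115,298),lc=(357,198)).items():print(n,pix(t,np.array(uv)/4+[225,130],.04 if n=='tin' else .09).round(3))
E
```

```text
[ 0.6878 -0.1887  0.0112  0.012 ] [ 0.2 -1.2 -0.2  0.6  1.6 -1.3 -1.  -0.3  1.4 -0.7 -0.3 -0.  -1.  -1.
  5.  -0.  -0.8  0.2 -0.7  0.4]
blank [[ 0.65276428 -0.18911805  0.1       ]] bar [ 0.58078106 -0.18992218  0.20998803]
lens [0.68670883 0.20707094 0.12      ]
plate [0.7558 0.2707 0.016 ]
plate [0.6386 0.2565 0.016 ]
plate [0.6525 0.1471 0.016 ]
plate [0.7702 0.1616 0.016 ]
413
[[  -3   -2   -1   -1   -1   -1    8    2    4    1   -2    2   -5   -6    2    1]
 [   4    1   -4    1   -1   -1    3    1   -6   -5    5   -1    1    1    0   -2]
 [  -1   -2   -1    0   -2    2   -3    3   -5    4    0    2    0    4   -2    0]
 [   2    2    2    4 1499   59   58   68   65   72   73   74   15   59    9   11]
 [  -2    2   -2    2   71   74   81   80   82   88   84   91   62   63   16   19]
 [   3   18   21   64   87   93 1499   91   97   94   95   97   66   63   23   13]
 [   0   18   20   61   97  128  129  125  128  128  128  122   71   69   32   17]
 [   2   14   15   64  124  120  125  121  122  123  119  119  116   39   28   12]
 [  -3   17   15  117  124  118  117  121  119  124  123  119  116   19   11   21]
 [   4   21   17  120  118  116  133  127  127  125  122  116  116  119   15   19]
 [  -2   10    9  116  114  126  126  131  124  128  122  112  112  106   17   13]
 [  -3   14   16  113  110  121  121  121  121  123  124  120  108  108   19   14]
 [  -3   -3   17  109  108  115  119  121  119  119  113  117  108  102   15   11]
 [   2   -2   15   16  100  103  118  117  113  120  118  100   96   16   20   18]
 [  -4    0   15   19   97   99   99  110  112  108   98   96   91   15   23   20]
 [   6   -3   22   10   20   14   93   95   96   93   94   15   17   14   19   17]]
((756.49267578125, -183.5650634765625), (62.60643768310547, 201.34925842285156), 0.829541802406311) 600
tin [0.601 0.193 0.04 ]
lc [ 0.67 -0.    0.09]
```

```bash
cat >> h.py <<'E'
def go(pos,Rt,s=None):
    p,r=tool(s); print('xyz',((r.inv().apply(np.array(pos)-p))*1000).round(1),'turn',(r.inv()*Rt).as_rotvec().round(4))
def down(yaw): return R.from_euler('z',yaw)*R.from_euler('x',np.pi)
E
python3 - <<'E'
from fit import *
g=lambda p:np.delete(f(p),[14,15])
r=least_squares(g,[.6,-.15,0,.1]);print(r.x.round(4),g(r.x).round(1))
print('blank',st(r.x,[[-.035,0,.1]]),'bar',model(r.x)[:2].mean(0))
b=model(r.x)[:2].mean(0)
go([b[0],b[1],.285],down(np.pi/2+r.x[2]))
E
```

```text
[ 0.689  -0.1897  0.0163  0.0181] [-0.3 -1.  -0.7  1.   1.1 -1.1 -1.4  0.2  1.1 -0.7 -0.6  0.3 -0.5 -0.9
 -0.4  0.1 -0.4  0. ]
blank [[ 0.65397298 -0.19022433  0.1       ]] bar [ 0.58098959 -0.19141161  0.20997285]
xyz [ 442.1 -151.9  -75.6] turn [-1.3000e-03 -1.1000e-03 -1.1423e+00]
```

Emit:
{"method": "apply_moves", "body": {"rows": [{"xyz":[40,-14,-70],"turn":[0,0,-0.1],"grip":1},{"xyz":[442,-152,-76],"turn":[0,0,-1.142],"grip":1},{"xyz":[442,-152,-76],"turn":[0,0,-1.142],"grip":1},{"xyz":[442,-152,-76],"turn":[0,0,-1.142],"grip":1},{"xyz":[442,-152,-76],"turn":[0,0,-1.142],"grip":1},{"xyz":[442,-152,-76],"turn":[0,0,-1.142],"grip":1},{"xyz":[442,-152,-76],"turn":[0,0,-1.142],"grip":1},{"xyz":[442,-152,-76],"turn":[0,0,-1.142],"grip":1},{"xyz":[442,-152,-76],"turn":[0,0,-1.142],"grip":1},{"xyz":[442,-152,-76],"turn":[0,0,-1.142],"grip":1},{"xyz":[442,-152,-76],"turn":[0,0,-1.142],"grip":1},{"xyz":[442,-152,-76],"turn":[0,0,-1.142],"grip":1}]}}

```text
clock: 1.1
tcp_pos: [0.5827, -0.1888, 0.2857]
orientation: [-0.0, 0.701, 0.713, 0.0]
wrist_force: [1.1, -0.5, 0.8]
finger_gap: 0.0855
grip_force: 0.0
```

Emit:
{"method": "apply_moves", "body": {"rows": [{"xyz":[0,0,0],"turn":[0,0,0],"grip":1},{"xyz":[0,0,0],"turn":[0,0,0],"grip":1},{"xyz":[0,0,0],"turn":[0,0,0],"grip":1}]}}

```text
clock: 1.35
tcp_pos: [0.5805, -0.1917, 0.2852]
orientation: [-0.001, 0.701, 0.713, -0.0]
wrist_force: [-0.1, -0.1, -0.3]
finger_gap: 0.0853
grip_force: 0.0
```

```bash
python3 - <<'E'
from fit import *
print(tool()[0],tool()[1].as_matrix().round(3).tolist())
c=cam('wrist');print(c['camera_matrix'].round(1).tolist(),c['view'].round(3).tolist())
cv2.imwrite('pics/w1.png',c['color'])
go([.581,-.1914,.285],down(np.pi/2+.0163))
E
```

```text
[ 0.580547   -0.19170912  0.28517734] [[-0.016, 1.0, -0.002], [1.0, 0.016, 0.0], [0.0, -0.002, -1.0]]
[[309.7, 0.0, 320.3], [0.0, 309.7, 198.7], [0.0, 0.0, 1.0]] [[1.0, 0.017, -0.001, -0.577], [0.017, -0.96, 0.278, -0.251], [0.003, -0.278, -0.96, 0.395], [0.0, 0.0, 0.0, 1.0]]
xyz [0.9 0.8 0.4] turn [-0.0011 -0.0001 -0.0011]
```

View pics/w1.png

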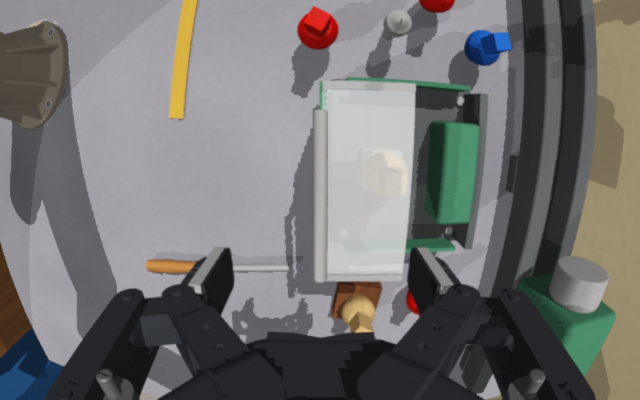

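```bash
cat >> h.py <<'E'
def wpix(c,uv,z):
    K=c['camera_matrix'];T=np.linalg.inv(c['view']);d=np.array(uv)-K[:2,2];r=np.hypot(*d);th=r/K[0,0]
    d=T[:3,:3]@[*(d/r*np.sin(th)),np.cos(th)];return T[:3,3]+d*(z-T[2,3])/d[2]
E
python3 - <<'E'
from h import *
c=load('wrist');print(np.linalg.inv(c['view'])[:3,3])
for uv in((321,108),(320,281)):print(wpix(c,uv,.21))
for uv in((413,85),(404,278)):print('roof',wpix(c,uv,.165))
E
```

```text
[ 0.57958326 -0.12132074  0.44890185]
[ 0.57969976 -0.11874287  0.21      ]
[ 0.58139534 -0.26706532  0.21      ]
roof [ 0.66448472 -0.09253559  0.165     ]
roof [ 0.67283653 -0.29159619  0.165     ]
```

The wrist view shows the bar from (321,108) to (320,281). That gives its middle as (0.5805, -0.193, 0.21) and its length as 148 mm, which matches the description. I'll go down and pinch it.

Emit:
{"method": "apply_moves", "body": {"rows": [{"xyz":[0,0,35],"turn":[0,0,0],"grip":1},{"xyz":[0,0,65],"turn":[0,0,0],"grip":0.8},{"xyz":[0,0,90],"turn":[0,0,0],"grip":0.5},{"xyz":[0,0,90],"turn":[0,0,0],"grip":0.3},{"xyz":[0,0,90],"turn":[0,0,0],"grip":0},{"xyz":[0,0,90],"turn":[0,0,0],"grip":0},{"xyz":[0,0,90],"turn":[0,0,0],"grip":0},{"xyz":[0,0,90],"turn":[0,0,0],"grip":0},{"xyz":[0,0,90],"turn":[0,0,0],"grip":0},{"xyz":[0,0,90],"turn":[0,0,0],"grip":0}], "force": 40}}

```text
clock: 2.23
tcp_pos: [0.5815, -0.1919, 0.197]
orientation: [0.001, 0.701, 0.713, 0.0]
wrist_force: [0.9, -0.5, 0.1]
finger_gap: -0.0001
grip_force: 0.0
```

```bash
python3 - <<'E'
from h import *
c=cam('wrist');s=cam('scene')
w=c['color'][90:330,160:480]; b=cv2.resize(s['color'][165:325,190:390],(480,384))
cv2.imwrite('pics/m2.png',np.hstack([cv2.resize(w,(512,384))[:,100:420],b]))
E
```

```text
(no output)
```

View pics/m2.png

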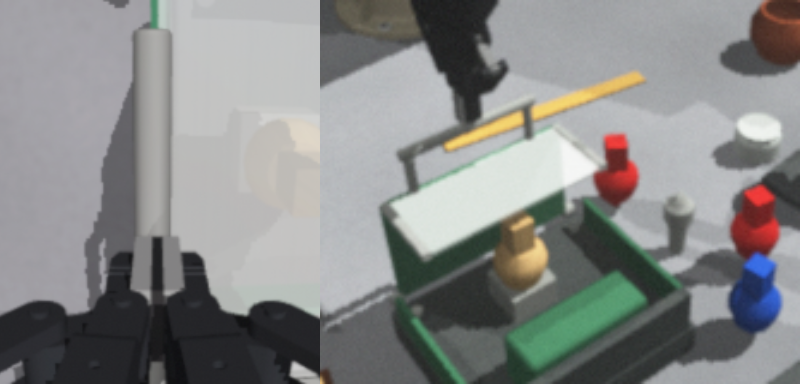

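The fingers closed on nothing. They look to be just above the bar, so I'll check depth values on the bar and the fingertips.

```bash
python3 - <<'E'
from fit import *
c=load('wrist');K=c['camera_matrix'];T=np.linalg.inv(c['view']);np.set_printoptions(suppress=True,linewidth=200)
v,u=np.mgrid[:400,:640];d=np.stack([u-K[0,2],v-K[1,2]],-1);r=np.hypot(d[...,0],d[...,1])+1e-9;th=r/K[0,0]
D=np.dstack([d/r[...,None]*np.tan(th)[...,None],np.ones_like(r)])*c['z_map'][...,None]
W=D@T[:3,:3].T+T[:3,3]
print(env.get_state()['tcp_pos'],T[:3,3])
for row in range(115,290,8):
    print(row,[tuple((W[row,x]*1000).round().astype(int)) for x in (310,316,320,327,334)])
s=load('scene');Ws=world(s)
print('scene bar pix of expected tcp',proj(s,[tool()[0]]),'bar',proj(s,[[.5805,-.193,.21]]))
for rw in range(198,224,2):print(rw,(Ws[rw,240:262:3]*1000).round().astype(int).tolist())
E
```

```text
[ 0.58126929 -0.19173594  0.19641403] [ 0.58008768 -0.12138569  0.3605778 ]
115 [(np.int64(576), np.int64(-123), np.int64(214)), (np.int64(578), np.int64(-123), np.int64(215)), (np.int64(580), np.int64(-123), np.int64(216)), (np.int64(584), np.int64(-123), np.int64(212)), (np.int64(589), np.int64(-124), np.int64(165))]
123 [(np.int64(576), np.int64(-127), np.int64(215)), (np.int64(578), np.int64(-127), np.int64(215)), (np.int64(580), np.int64(-127), np.int64(216)), (np.int64(584), np.int64(-127), np.int64(214)), (np.int64(589), np.int64(-129), np.int64(166))]
131 [(np.int64(576), np.int64(-131), np.int64(215)), (np.int64(578), np.int64(-131), np.int64(214)), (np.int64(580), np.int64(-131), np.int64(215)), (np.int64(584), np.int64(-131), np.int64(214)), (np.int64(589), np.int64(-134), np.int64(165))]
139 [(np.int64(576), np.int64(-135), np.int64(215)), (np.int64(579), np.int64(-135), np.int64(215)), (np.int64(580), np.int64(-135), np.int64(215)), (np.int64(584), np.int64(-135), np.int64(213)), (np.int64(589), np.int64(-139), np.int64(165))]
147 [(np.int64(576), np.int64(-139), np.int6
[... 5598 characters left out ...]
]
214 [[301, -100, 0], [306, -92, -1], [314, -85, 1], [589, -202, 230], [594, -197, 231], [595, -190, 228], [583, -177, 214], [586, -171, 213]]
216 [[308, -104, -2], [316, -97, 0], [324, -91, 2], [590, -203, 225], [594, -198, 226], [583, -185, 213], [585, -178, 211], [583, -170, 206]]
218 [[316, -108, -3], [326, -103, 1], [580, -206, 215], [585, -201, 216], [585, -194, 212], [587, -187, 210], [355, -65, 2], [360, -57, 1]]
220 [[578, -220, 215], [583, -216, 216], [584, -209, 213], [585, -202, 211], [588, -196, 209], [358, -78, 2], [366, -71, 3], [370, -63, 2]]
222 [[585, -224, 215], [587, -218, 214], [584, -209, 208], [358, -98, 3], [364, -91, 4], [368, -83, 3], [375, -76, 4], [375, -66, -2]]
```

The bar is right at z=0.21. The shut fingertips measure about 0.217, while the reported TCP is 0.197. I'll raise the tool and check the tip geometry in free air.

Emit:
{"method": "apply_moves", "body": {"rows": [{"xyz":[0,0,-30],"turn":[0,0,0],"grip":0},{"xyz":[0,0,-60],"turn":[0,0,0],"grip":0},{"xyz":[0,0,-60],"turn":[0,0,0],"grip":0},{"xyz":[0,0,-60],"turn":[0,0,0],"grip":0},{"xyz":[0,0,-60],"turn":[0,0,0],"grip":0}]}}

```text
clock: 2.75
tcp_pos: [0.5811, -0.1917, 0.2557]
orientation: [0.0, 0.701, 0.713, 0.0]
wrist_force: [0.3, 0.9, -0.0]
finger_gap: 0.0
grip_force: 0.0
```

```bash
cat >> h.py <<'E'
def wcloud(c):
    K=c['camera_matrix'];T=np.linalg.inv(c['view'])
    v,u=np.mgrid[:400,:640];d=np.stack([u-K[0,2],v-K[1,2]],-1);r=np.hypot(d[...,0],d[...,1])+1e-9
    D=np.dstack([d/r[...,None]*np.tan(r/K[0,0])[...,None],np.ones_like(r)])*c['z_map'][...,None]
    return D@T[:3,:3].T+T[:3,3]
E
python3 - <<'E'
from fit import *
c=cam('wrist');s=cam('scene');W=wcloud(c);p,r=tool();print(p)
L=r.inv().apply((W-p).reshape(-1,3)).reshape(400,640,3)*1000
for v in range(225,300,3):print(v,[L[v,x].round().astype(int).tolist() for x in(312,321,330)])
Ls=r.inv().apply((world(s)-p).reshape(-1,3)).reshape(400,640,3)*1000
m=(abs(Ls[...,0])<20)&(abs(Ls[...,1])<20)&(Ls[...,2]>-60)&(Ls[...,2]<20);z=Ls[m][:,2];print(m.sum(),np.sort(z)[-25:].round(),Ls[m][np.argsort(z)[-12:]].round().tolist())
print('scene tcp px',proj(s,[p]), 'tip-20',proj(s,[p+[0,0,.02]]))
vs,us=np.where(m);print(vs.max(),us[vs.argmax()])
W2=world(s);k=np.where((abs(W2[...,2]-.21)<.012)&(W2[...,0]>.54)&(W2[...,0]<.62));print('bar',W2[k].mean(0))
E
```

```text
[ 0.58048007 -0.19139256  0.25465183]
225 [[-9, -5, 42], [-8, 1, 39], [-28, 9, 90]]
228 [[-11, -5, 41], [-11, 1, 39], [-30, 9, 89]]
231 [[-14, -5, 42], [-13, 1, 39], [-33, 9, 89]]
234 [[-16, -5, 42], [-15, 1, 40], [-37, 9, 90]]
237 [[-18, -5, 41], [-18, 1, 39], [-39, 9, 89]]
240 [[11, -3, -30], [11, 1, -30], [11, 5, -31]]
243 [[11, -3, -33], [11, 1, -33], [10, 5, -33]]
246 [[11, -3, -37], [11, 1, -37], [11, 5, -36]]
249 [[10, -3, -39], [10, 1, -39], [11, 5, -41]]
252 [[11, -3, -43], [11, 1, -44], [11, 5, -43]]
255 [[10, -3, -45], [10, 1, -45], [10, 5, -45]]
258 [[10, -3, -48], [11, 1, -49], [11, 5, -48]]
261 [[11, -3, -51], [11, 1, -51], [11, 4, -51]]
264 [[11, -3, -54], [11, 1, -54], [10, 4, -54]]
267 [[11, -3, -57], [10, 1, -56], [10, 4, -56]]
270 [[11, -3, -59], [11, 1, -59], [11, 4, -59]]
273 [[9, -3, -59], [10, 1, -59], [12, 4, -63]]
276 [[12, -3, -66], [8, 1, -60], [12, 4, -65]]
279 [[11, -3, -67], [7, 1, -60], [11, 4, -67]]
282 [[11, -3, -69], [6, 1, -60], [12, 4, -70]]
285 [[11, -3, -71], [5, 1, -61], [12, 4, -72]]
288 [[11, -2, -73], [70, 0, -165], [12, 4, -74]]
291 [[12, -2, -76], [1, 1, -59], [11, 4, -75]]
294 [[12, -2, -77], [-1, 1, -59], [11, 4, -77]]
297 [[10, -2, -77], [-1, 1, -60], [12, 4, -79]]
150 [-30. -30. -30. -29. -29. -29. -28. -28. -28. -28. -25. -25. -25. -25.
 -25. -25. -24. -24. -23. -23. -22. -22. -22. -21. -21.] [[11.0, 6.0, -25.0], [2.0, 8.0, -25.0], [-8.0, 5.0, -25.0], [-5.0, 7.0, -24.0], [-6.0, 6.0, -24.0], [8.0, 6.0, -23.0], [-9.0, 6.0, -23.0], [-2.0, 6.0, -22.0], [-7.0, 7.0, -22.0], [-5.0, 7.0, -22.0], [1.0, 6.0, -21.0], [6.0, 5.0, -21.0]]
scene tcp px [[250.21124226 201.63799844]] tip-20 [[249.33829126 194.26214786]]
196 247
bar [ 0.58358048 -0.19616282  0.21161999]
```

In free air the shut fingertips sit about 27 mm behind the reported TCP: the wrist camera gives -28 and the scene camera about -22. The contact-free closing agrees with this, so I'll use that offset and grip the bar again, deeper.

Emit:
{"method": "apply_moves", "body": {"rows": [{"xyz":[0,0,0],"turn":[0,0,0],"grip":0.7},{"xyz":[0,0,0],"turn":[0,0,0],"grip":0.7},{"xyz":[0,0,0],"turn":[0,0,0],"grip":0.7},{"xyz":[0,0,0],"turn":[0,0,0],"grip":0.7},{"xyz":[0,0,30],"turn":[0,0,0],"grip":0.7},{"xyz":[0,0,60],"turn":[0,0,0],"grip":0.7},{"xyz":[0,0,88],"turn":[0,0,0],"grip":0.7},{"xyz":[0,0,88],"turn":[0,0,0],"grip":0.7},{"xyz":[0,0,88],"turn":[0,0,0],"grip":0.7}]}}

```text
clock: 3.6
tcp_pos: [0.5797, -0.1911, 0.1667]
orientation: [-0.002, 0.701, 0.713, -0.001]
wrist_force: [-0.2, 1.0, 0.3]
finger_gap: 0.0598
grip_force: 0.0
```

Emit:
{"method": "apply_moves", "body": {"rows": [{"xyz":[0,0,0],"turn":[0,0,0],"grip":0},{"xyz":[0,0,0],"turn":[0,0,0],"grip":0},{"xyz":[0,0,0],"turn":[0,0,0],"grip":0},{"xyz":[0,0,0],"turn":[0,0,0],"grip":0},{"xyz":[0,0,0],"turn":[0,0,0],"grip":0},{"xyz":[0,0,0],"turn":[0,0,0],"grip":0}], "force": 40}}

```text
clock: 4.1
tcp_pos: [0.5817, -0.1922, 0.1697]
orientation: [0.001, 0.701, 0.713, 0.0]
wrist_force: [-2.2, 0.4, 5.8]
finger_gap: 0.0107
grip_force: 39.1
```

Emit:
{"method": "apply_moves", "body": {"rows": [{"xyz":[0,-8,0],"turn":[0,0,0],"grip":0},{"xyz":[0,-16.5,1],"turn":[0,0,0],"grip":0},{"xyz":[0,-24.5,2],"turn":[0,0,0],"grip":0},{"xyz":[0,-33,3.5],"turn":[0,0,0],"grip":0},{"xyz":[0,-41,5],"turn":[0,0,0],"grip":0},{"xyz":[0,-49,7.5],"turn":[0,0,0],"grip":0},{"xyz":[0,-56.5,10],"turn":[0,0,0],"grip":0},{"xyz":[0,-64.5,13],"turn":[0,0,0],"grip":0},{"xyz":[0,-72,16.5],"turn":[0,0,0],"grip":0},{"xyz":[0,-79,20],"turn":[0,0,0],"grip":0},{"xyz":[0,-86,24.5],"turn":[0,0,0],"grip":0},{"xyz":[0,-93,29],"turn":[0,0,0],"grip":0}]}}

```text
clock: 5.1
tcp_pos: [0.4875, -0.1936, 0.1385]
orientation: [0.0, 0.702, 0.713, -0.0]
wrist_force: [4.4, -2.0, 4.9]
finger_gap: 0.0107
grip_force: 39.9
```

Emit:
{"method": "apply_moves", "body": {"rows": [{"xyz":[0,-6.5,5],"turn":[0,0,0],"grip":0},{"xyz":[0,-13,10],"turn":[0,0,0],"grip":0},{"xyz":[0,-19.5,15.5],"turn":[0,0,0],"grip":0},{"xyz":[0,-25,21],"turn":[0,0,0],"grip":0},{"xyz":[0,-31,27.5],"turn":[0,0,0],"grip":0},{"xyz":[0,-36,33.5],"turn":[0,0,0],"grip":0},{"xyz":[0,-41,40],"turn":[0,0,0],"grip":0},{"xyz":[0,-45.5,47],"turn":[0,0,0],"grip":0},{"xyz":[0,-50,54],"turn":[0,0,0],"grip":0},{"xyz":[0,-54,61.5],"turn":[0,0,0],"grip":0},{"xyz":[0,-55,64],"turn":[0,0,0],"grip":0},{"xyz":[0,-55,64],"turn":[0,0,0],"grip":0}]}}

```text
clock: 6.1
tcp_pos: [0.4407, -0.1958, 0.0808]
orientation: [0.008, 0.701, 0.713, 0.005]
wrist_force: [10.8, 6.2, 32.5]
finger_gap: 0.0105
grip_force: 45.5
```

Emit:
{"method": "apply_moves", "body": {"rows": [{"xyz":[0,0,-4],"turn":[0,0,0],"grip":0.35},{"xyz":[0,0,-4],"turn":[0,0,0],"grip":0.35},{"xyz":[0,0,-4],"turn":[0,0,0],"grip":0.35},{"xyz":[0,0,-4],"turn":[0,0,0],"grip":0.35},{"xyz":[0,0,-20],"turn":[0,0,0],"grip":0.35},{"xyz":[0,0,-50],"turn":[0,0,0],"grip":0.35},{"xyz":[0,0,-90],"turn":[0,0,0],"grip":0.35},{"xyz":[0,0,-130],"turn":[0,0,0],"grip":0.35},{"xyz":[0,0,-170],"turn":[0,0,0],"grip":0.35},{"xyz":[0,0,-200],"turn":[0,0,0],"grip":0.4},{"xyz":[0,0,-200],"turn":[0,0,0],"grip":0.7},{"xyz":[0,0,-200],"turn":[0,0,0],"grip":0.7}]}}

```text
clock: 7.1
tcp_pos: [0.4328, -0.1942, 0.2752]
orientation: [0.0, 0.702, 0.713, -0.0]
wrist_force: [0.6, 0.4, -0.5]
finger_gap: 0.0572
grip_force: 0.0
```

```bash
python3 - <<'E'
from fit import *
c=cam('wrist');s=cam('scene');t=cam('top')
b=cv2.resize(s['color'][195:345,210:410],(533,400),interpolation=cv2.INTER_CUBIC)
w=cv2.resize(t['color'][135:235,335:425],(360,400),interpolation=cv2.INTER_CUBIC)
cv2.imwrite('pics/m3.png',np.hstack([b[:,:440],w]))
# expected square end top corners for yaws
W=wcloud(c); m=(abs(W[...,2]-.12)<.012)&(abs(W[...,0]-.653)<.05)&(abs(W[...,1]+.19)<.05);print('wrist',m.sum(),W[m].mean(0) if m.any() else '')
for n,W,zz in(('scene',world(s),0),('top',world(t),0),('wrist',W,0)):
    k=(abs(W[...,0]-.653)<.05)&(abs(W[...,1]+.19)<.05)&(abs(W[...,2]-.148)<.006)
    if k.sum()>5: print(n,k.sum(),W[k].mean(0).round(4),cv2.minAreaRect((W[k][:,:2]*1000).astype(np.float32)))
    k=(W[...,0]>.40)&(W[...,0]<.5)&(abs(W[...,1]+.19)<.05)&(W[...,2]>.1)&(W[...,2]<.16)
    if k.any():print(n,'bar',W[k].mean(0).round(4),k.sum(),W[k][:,2].max())
E
```

```text
wrist 494 [ 0.64792501 -0.18818999  0.11591012]
scene 104 [ 0.6594 -0.1917  0.1466] ((657.9317626953125, -191.0461883544922), (25.228796005249023, 24.733400344848633), 0.3802937865257263)
scene bar [ 0.4689 -0.191   0.1178] 336 0.12896431744707915
top 64 [ 0.6554 -0.1883  0.1476] ((655.635986328125, -188.4050750732422), (22.207637786865234, 22.879783630371094), 88.7975845336914)
top bar [ 0.4743 -0.1762  0.1219] 292 0.14337000516522713
wrist 395 [ 0.6551 -0.1908  0.1472] ((656.9756469726562, -190.82620239257812), (26.316118240356445, 24.360210418701172), 0.5846945643424988)
wrist bar [ 0.4739 -0.1879  0.1213] 3275 0.1407288058909978
```

View pics/m3.png

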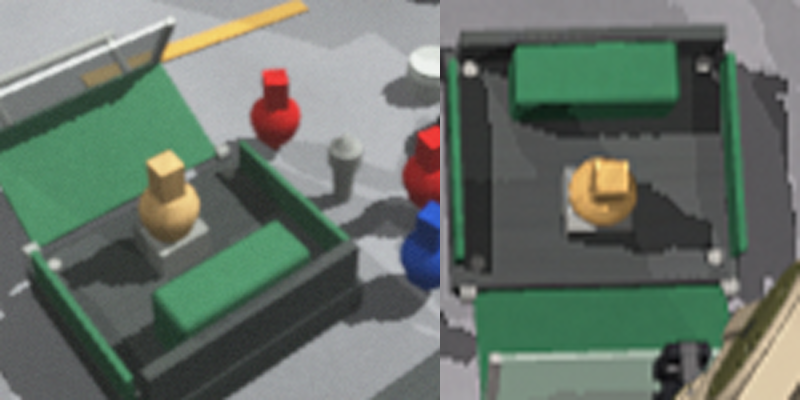

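Guard is fully down, at its stop. The left half of the picture (scene view) shows the blank's square end at about (165,168), and the right half (top view) at (610,180). It is nearly aligned with the station, at about (0.656, -0.190). Next I'll hover above it.

Emit:
{"method": "apply_moves", "body": {"rows": [{"xyz":[0,35,0],"turn":[0,0,0],"grip":0.7},{"xyz":[0,75,0],"turn":[0,0,0],"grip":0.7},{"xyz":[0,115,0],"turn":[0,0,0],"grip":0.7},{"xyz":[0.5,155,0],"turn":[0,0,0],"grip":0.7},{"xyz":[0.5,190,0],"turn":[0,0,0],"grip":0.7},{"xyz":[0.5,223,20],"turn":[0,0,0],"grip":0.7},{"xyz":[0.5,223,60],"turn":[0,0,0],"grip":0.7},{"xyz":[0.5,223,100],"turn":[0,0,0],"grip":0.7},{"xyz":[0.5,223,125],"turn":[0,0,0],"grip":0.7},{"xyz":[0.5,223,125],"turn":[0,0,0],"grip":0.7},{"xyz":[0.5,223,125],"turn":[0,0,0],"grip":0.7}]}}

```text
clock: 8.17
tcp_pos: [0.6535, -0.189, 0.1464]
orientation: [-0.004, 0.701, 0.713, -0.002]
wrist_force: [-0.4, 0.4, 0.4]
finger_gap: 0.0597
grip_force: 0.0
```

```bash
python3 - <<'E'
from fit import *
c=cam('wrist');W=wcloud(c);p,r=tool();print(p)
cv2.imwrite('pics/w4.png',cv2.resize(c['color'][90:330,160:480],(800,600),interpolation=cv2.INTER_CUBIC))
k=(abs(W[...,0]-.653)<.03)&(abs(W[...,1]+.19)<.03)&(abs(W[...,2]-.148)<.006)
print(k.sum(),W[k].mean(0),cv2.minAreaRect((W[k][:,:2]*1000).astype(np.float32)))
k=(W[...,0]<.46)&(W[...,0]>.41)&(abs(W[...,1]+.16)<.05)&(W[...,2]>.09)
if k.any(): print('bar',W[k].mean(0),W[k][:,2].max(),k.sum())
s=load('scene')
for q in(.9,1.0,1.1):print(q,proj(s,model([.689,-.1897,.0163,q])[:4]).round(1).tolist())
E
```

```text
[ 0.65526999 -0.18981189  0.14942971]
1711 [ 0.65703449 -0.19008588  0.14749201] ((657.3309326171875, -191.30621337890625), (24.236438751220703, 24.980161666870117), 0.5493115186691284)
bar [ 0.44399657 -0.16189248  0.12215679] 0.12711505955480365 1455
0.9 [[254.0, 201.9], [203.0, 223.1], [270.3, 212.7], [200.8, 243.5]]
1.0 [[252.6, 204.2], [202.3, 225.2], [269.1, 214.3], [200.2, 244.9]]
1.1 [[251.6, 207.0], [201.9, 227.9], [268.2, 216.2], [199.9, 246.7]]
```

View pics/w4.png

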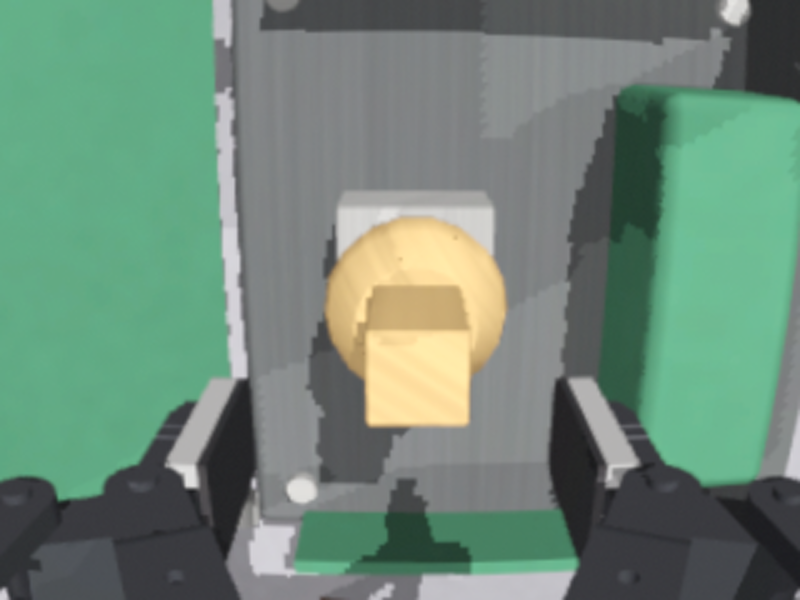

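The crop shows the wanted ash blank in the cup, with its square end at (415,378) centred between the pads and aligned with them. The bar top at z=0.127 confirms a guard angle of 1.1. I'll descend, grip and lift.

Emit:
{"method": "apply_moves", "body": {"rows": [{"xyz":[-1,2,20],"turn":[0,0,0],"grip":0.7},{"xyz":[-1,2,40],"turn":[0,0,0],"grip":0.7},{"xyz":[-1,2,55],"turn":[0,0,0],"grip":0.7},{"xyz":[-1,2,62],"turn":[0,0,0],"grip":0.7},{"xyz":[-1,2,62],"turn":[0,0,0],"grip":0.7},{"xyz":[-1,2,62],"turn":[0,0,0],"grip":0},{"xyz":[-1,2,62],"turn":[0,0,0],"grip":0},{"xyz":[-1,2,62],"turn":[0,0,0],"grip":0},{"xyz":[-1,2,62],"turn":[0,0,0],"grip":0},{"xyz":[-1,2,62],"turn":[0,0,0],"grip":0},{"xyz":[-1,2,62],"turn":[0,0,0],"grip":0},{"xyz":[-1,2,62],"turn":[0,0,0],"grip":0}], "force": 50}}

```text
clock: 9.22
tcp_pos: [0.6589, -0.1916, 0.0907]
orientation: [0.002, 0.701, 0.713, 0.0]
wrist_force: [-1.8, -0.5, 4.9]
finger_gap: 0.0236
grip_force: 53.8
```

Emit:
{"method": "apply_moves", "body": {"rows": [{"xyz":[0,0,-10],"turn":[0,0,0],"grip":0},{"xyz":[0,0,-25],"turn":[0,0,0],"grip":0},{"xyz":[0,0,-45],"turn":[0,0,0],"grip":0},{"xyz":[0,0,-70],"turn":[0,0,0],"grip":0},{"xyz":[0,0,-100],"turn":[0,0,0],"grip":0},{"xyz":[0,0,-130],"turn":[0,0,0],"grip":0},{"xyz":[0,0,-160],"turn":[0,0,0],"grip":0},{"xyz":[0,0,-180],"turn":[0,0,0],"grip":0},{"xyz":[0,0,-180],"turn":[0,0,0],"grip":0},{"xyz":[0,0,-180],"turn":[0,0,0],"grip":0}]}}

```text
clock: 10.05
tcp_pos: [0.6589, -0.1913, 0.2705]
orientation: [0.002, 0.701, 0.713, 0.001]
wrist_force: [0.3, -0.1, -1.2]
finger_gap: 0.0235
grip_force: 52.8
```

```bash
python3 - <<'E'
from fit import *
s=cam('scene');t=cam('top');p,r=tool();print(p)
W=world(s);L=r.inv().apply((W-p).reshape(-1,3)).reshape(400,640,3)*1000
m=(abs(L[...,0])<45)&(abs(L[...,1])<45)&(L[...,2]>-30)&(L[...,2]<70)
print(m.sum())
P=L[m]
for z in range(-30,55,6):
    k=P[abs(P[:,2]-z)<3]
    if len(k):
        print(z,len(k),k[:,:2].mean(0).round(1),np.ptp(k@[1,0,0]),np.ptp(k@[0,1,0]))
# fit axis point + tilt: surface of revolution, scene depth
prof=lambda h:np.interp(h,[0,10,20,20.01,32,45,55,62],[10,12,12,20,24.5,27,23,17])
from scipy.optimize import least_squares
def res(x):
    R_=R.from_rotvec([x[3],x[4],0]);Q=R_.apply(P-[x[0],x[1],x[2]]);h=-Q[:,2]
    k=np.clip(h,5,62);o=np.hypot(Q[:,0],Q[:,1])-prof(k);return np.where((h>22)&(h<60),o,0)
r2=least_squares(res,[0,0,40,0,0],loss='soft_l1');print('tip in tool',r2.x.round(3),np.median(abs(res(r2.x))))
cv2.imwrite('pics/m5.png',cv2.resize(s['color'][100:300,180:400],(660,600),interpolation=cv2.INTER_CUBIC))
o=np.array([-np.sin(.6109)*np.cos(.123),-np.sin(.6109)*np.sin(.123),np.cos(.6109)])
print(o)
E
```

```text
[ 0.65772189 -0.19080061  0.26718998]
462
-30 10 [-10.9   4.9] 3.713270953290264 33.41317747436926
-24 69 [-8.1  9.8] 37.31229399512867 32.26396351988224
-18 111 [-6.8 12.6] 48.29336985393853 45.458352837798245
-12 83 [-8.6 17.1] 48.86064346639331 40.35627797712236
-6 58 [-8.9 19.4] 42.012145814915144 38.45515992897314
0 43 [-11.   19.3] 41.91626670993149 32.637513886140255
6 30 [-10.   17.8] 39.191883865396285 29.876034633842988
12 31 [-7.9 17.4] 33.35767458534522 23.482120942359153
18 13 [-7.4 16. ] 29.48409910707023 17.57074890519425
30 10 [-3.9  9. ] 11.155304017655377 5.78207279837751
36 4 [-2.5  5.1] 7.730051336726984 3.246720707343807
tip in tool [-7.4100e-01 -4.2000e-02  3.7715e+01 -2.3000e-02  3.5000e-02] 0.43912574330049203
[-0.56927134 -0.07037564  0.81913211]
```

View pics/m5.png

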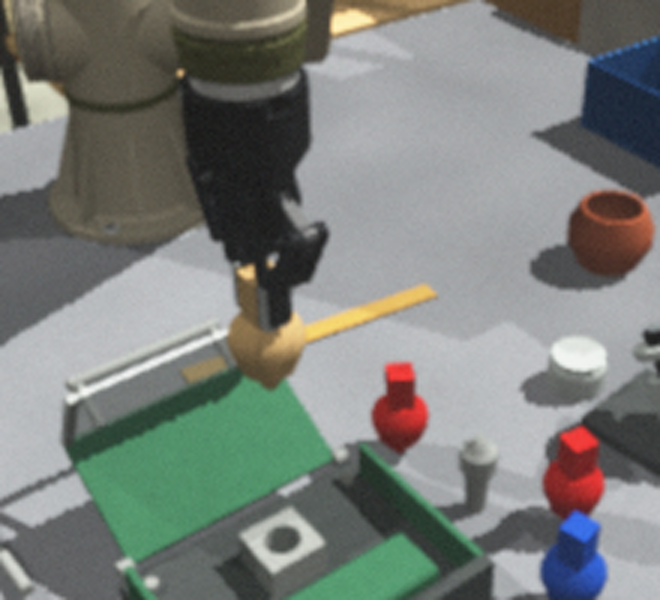

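```bash
cat >> h.py <<'E'
def final(lens,psi,back=0.,bz=-.0065):
    o=np.array([-np.sin(.6109)*np.cos(psi),-np.sin(.6109)*np.sin(psi),np.cos(.6109)])
    x=np.array([-np.sin(psi),np.cos(psi),0]);z=-o;y=np.cross(z,x)
    F=np.array(lens)+.13*o
    return F+bz*o+back*o,R.from_matrix(np.c_[x,y,z])
E
python3 - <<'E'
from h import *
p,r=final([.6875,.206,.12],.123,.03);print(p);go(p,r)
E
```

```text
[0.60011685 0.19519734 0.24573678]
xyz [386.9 -51.4  21.6] turn [-0.6112  0.0323 -0.1038]
```

Emit:
{"method": "apply_moves", "body": {"rows": [{"xyz":[20,-3,0],"turn":[-0.05,0,0],"grip":0},{"xyz":[55,-7,0],"turn":[-0.11,0,-0.02],"grip":0},{"xyz":[90,-12,0],"turn":[-0.17,0.01,-0.03],"grip":0},{"xyz":[125,-16,0],"turn":[-0.23,0.01,-0.04],"grip":0},{"xyz":[160,-21,0],"turn":[-0.29,0.015,-0.05],"grip":0},{"xyz":[195,-26,3],"turn":[-0.35,0.02,-0.06],"grip":0},{"xyz":[230,-30,6],"turn":[-0.41,0.02,-0.07],"grip":0},{"xyz":[265,-35,10],"turn":[-0.47,0.025,-0.08],"grip":0},{"xyz":[300,-40,14],"turn":[-0.52,0.03,-0.09],"grip":0},{"xyz":[335,-45,18],"turn":[-0.57,0.03,-0.1],"grip":0},{"xyz":[365,-49,20],"turn":[-0.6,0.032,-0.104],"grip":0},{"xyz":[387,-51,22],"turn":[-0.611,0.032,-0.104],"grip":0}]}}

```text
clock: 11.15
tcp_pos: [0.5967, 0.197, 0.2421]
orientation: [0.198, 0.631, 0.716, 0.224]
wrist_force: [0.1, 0.4, -0.9]
finger_gap: 0.0239
grip_force: 52.9
```

Emit:
{"method": "apply_moves", "body": {"rows": [{"xyz":[0,0,0],"turn":[0,0,0],"grip":0},{"xyz":[0,0,0],"turn":[0,0,0],"grip":0},{"xyz":[0,0,0],"turn":[0,0,0],"grip":0}]}}

```text
clock: 11.4
tcp_pos: [0.6001, 0.1948, 0.2445]
orientation: [0.199, 0.632, 0.715, 0.224]
wrist_force: [0.7, -0.4, -0.7]
finger_gap: 0.0235
grip_force: 52.9
```

```bash
python3 - <<'E'
from h import *
c=cam('wrist');s=cam('scene');cam('top');print(tool()[0],env.get_state()['joint_pos'])
p,r=final([.6875,.206,.12],.123,.03);go(p,r)
a=cv2.resize(c['color'][:, 100:540],(440,400));b=cv2.resize(s['color'][130:290,290:440],(360,384));b=cv2.copyMakeBorder(b,0,16,0,0,0)
cv2.imwrite('pics/m6.png',np.hstack([a,b]))
E
```

```text
[0.6012188  0.19398406 0.24561857] [ 0.21224658 -0.05562034 -0.50194695  0.51546242 -0.05294646  1.64469539]
xyz [ 1.3 -0.7 -0.6] turn [ 0.0001  0.0018 -0.0007]
```

View pics/m6.png

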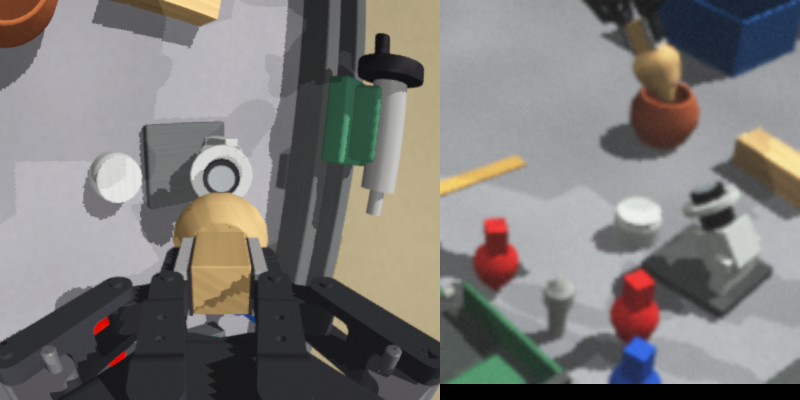

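```bash
python3 - <<'E'
from fit import *
c=load('wrist');W=wcloud(c);np.set_printoptions(suppress=True)
print('lens',wpix(c,(321.5,178),.12),'tin',wpix(c,(100+118,177),.04))
K=[wpix(c,(100+u,v),.016) for u,v in((145,127),(223,121),(149,208))];print(np.round(K,4))
L=wpix(c,(321.5,178),.12)
# ring plane by depth, several cams
for n,C in(('wrist',W),('top',world(load('top')))):
    d=np.linalg.norm(C-L,axis=-1)
    for lo,hi in((.0,.014),(.016,.020),(.024,.034)):
        P=C[(d>lo)&(d<hi)&(C[...,2]>.08)]
        if len(P)<15: print(n,lo,len(P)); continue
        w=np.ones(len(P),bool)
        for _ in range(5):
            q=P[w].mean(0);nrm=np.linalg.svd(P[w]-q)[2][2];nrm*=np.sign(nrm[2]);e=(P-q)@nrm;w=abs(e)<.003
        print(n,lo,len(P),w.sum(),'c',q.round(4),'n',nrm.round(3),'tilt',np.arccos(nrm[2]).round(3),'yaw',np.arctan2(-nrm[1],-nrm[0]).round(3))
# blank in hand, wrist/top/scene: axis from belly
p,r=tool()
for n in('scene','top','wrist'):
    C=W if n=='wrist' else world(load(n))
    Q=r.inv().apply((C-p).reshape(-1,3))*1000
    col=load(n)['color'].reshape(-1,3).astype(int);m=(col[:,2]-col[:,0]>45)&(np.hypot(Q[:,0],Q[:,1])<35)&(abs(Q[:,2])<45);P=Q[m]
    prof=lambda h:np.interp(h,[0,10,20,20.01,32,45,55,62],[10,12,12,20,24.5,27,23,17])
    def res(x):
        V=R.from_rotvec([x[3],x[4],0]).apply(P-x[:3]);h=-V[:,2]
        return np.where((h>34)&(h<58),np.hypot(V[:,0],V[:,1])-prof(h),0)
    o=least_squares(lambda x:np.r_[res(x),x[3]*50,x[4]*50],[0,0,38.5,0,0],loss='soft_l1');print(n,len(P),o.x.round(3))
E
```

```text
lens [0.68741755 0.20688073 0.12      ] tin [0.6008388  0.19458455 0.04      ]
[[0.6391 0.2529 0.016 ]
 [0.7557 0.2709 0.016 ]
 [0.652  0.149  0.016 ]]
wrist 0.0 542 542 c [0.6869 0.2069 0.1209] n [-0.561 -0.069  0.825] tilt 0.6 yaw 0.122
wrist 0.016 311 308 c [0.6856 0.2113 0.1189] n [-0.565 -0.062  0.823] tilt 0.604 yaw 0.109
wrist 0.024 1173 1173 c [0.6936 0.2152 0.1104] n [-0.566 -0.073  0.821] tilt 0.607 yaw 0.128
top 0.0 59 40 c [0.6861 0.207  0.121 ] n [-0.734  0.007  0.679] tilt 0.825 yaw -0.01
top 0.016 47 32 c [0.687  0.2094 0.1204] n [-0.525 -0.119  0.843] tilt 0.568 yaw 0.223
top 0.024 161 124 c [0.6948 0.2083 0.1115] n [-0.559 -0.095  0.824] tilt 0.603 yaw 0.169
scene 218 [ 0.63  -0.323 42.169  0.019  0.005]
top 113 [ 3.021 -0.322 39.96   0.011  0.015]
wrist 4167 [ 2.75  -0.796 41.665  0.025 -0.022]
```

```bash
python3 - <<'E'
from h import *
p,r=final([.687,.2068,.12],.125,0,-.005);p=p-r.apply([.0015,-.0004,0]);print(p);go(p,r)
E
```

```text
[0.61637093 0.1964133  0.22262096]
xyz [ 0.6 -0.6 27.6] turn [ 0.0001  0.0029 -0.0024]
```

Emit:
{"method": "apply_moves", "body": {"rows": [{"xyz":[0,0,8],"turn":[0,0,0],"grip":0},{"xyz":[0.5,-0.5,17],"turn":[0,0.003,0],"grip":0},{"xyz":[0.5,-0.5,24],"turn":[0,0.003,0],"grip":0},{"xyz":[0.5,-0.5,27.5],"turn":[0,0.003,0],"grip":0},{"xyz":[0.5,-0.5,27.5],"turn":[0,0.003,0],"grip":0},{"xyz":[0.5,-0.5,27.5],"turn":[0,0.003,0],"grip":0},{"xyz":[0.5,-0.5,27.5],"turn":[0,0.003,0],"grip":0},{"xyz":[0.5,-0.5,27.5],"turn":[0,0.003,0],"grip":0}]}}

```text
clock: 12.22
tcp_pos: [0.6162, 0.1976, 0.2235]
orientation: [0.199, 0.631, 0.715, 0.226]
wrist_force: [-0.7, 0.4, -0.1]
finger_gap: 0.0235
grip_force: 52.9
```

```bash
python3 - <<'E'
from h import *
p,r=final([.687,.2068,.12],.125,0,-.005);p=p-r.apply([.0015,-.0004,0]);go(p,r)
s=cam('scene');cv2.imwrite('pics/m7.png',cv2.resize(s['color'][130:330,200:440],(720,600),interpolation=cv2.INTER_CUBIC))
st=env.get_state();print(st['clock'],abs(st['qvel']).max(),st['grip_force'])
E
```

```text
xyz [-1.2 -0.5  0.7] turn [ 0.0013 -0.0013 -0.001 ]
12.2667 0.00311241730298976 52.913774500111685
```

View pics/m7.png

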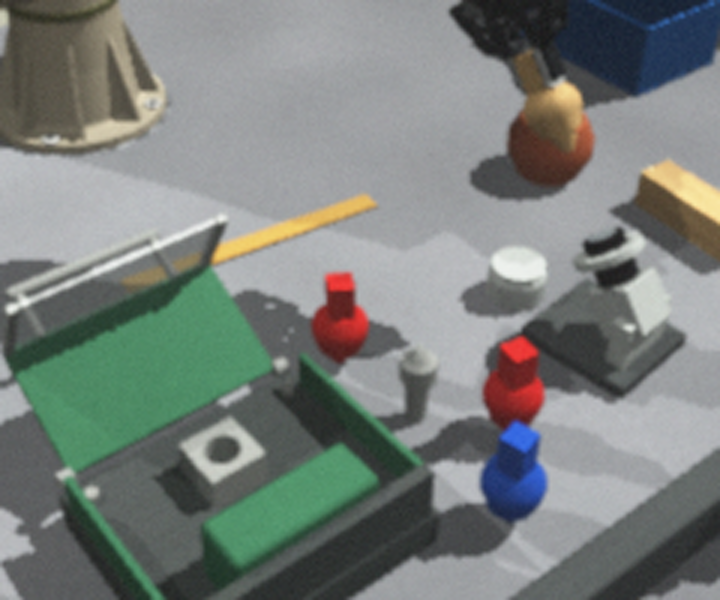

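The picture shows the guard down and the cup at (222,450) empty. The blank is held at (555,110) with its nose towards the lens at (605,245), and the bystanders are where they were. The arm is still and within about 1 mm of the target, so I'm handing in.

```bash
python3 -c "
from workcell import ticket
print(ticket.hand_in())"
```

```text
the job is handed in; nothing more can be done
None
```

I pulled the guard fully down and left it there, lifted the blank out by its square end, and handed in with it held still at the focus point, nose towards the lens; the hand-in returned no verdict.

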